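# Roll the thick pipe offcut onto the bench rule

## Task

Roll the thicker of the two grey pipe offcuts along the bench until it lies lengthwise over the flush steel rule, along its middle, ready to be measured. Roll it, do not lift or slide it, leave it lying still, and leave the thinner pipe where it is.

Things in the scene. Friction and masses are not known exactly. Their poses are not given: they have to be found in the camera images.
- thick_pipe: Thicker grey pipe offcut, loose: 50 mm diameter, 160 mm long, 0.1-0.2 kg, black plugs flush in its ends. Origin on its axis at mid-length (25 mm up); x along the pipe, z up at the start, turning over as it rolls. Rolls freely with slight drag, does not coast far: a shut fingertip pressed lightly on its top and moved sideways rolls it half the finger's travel, so it takes several short strokes.
- rule: Steel measuring rule let flush into the yellow bench, fixed: 300 x 30 mm, black graduations on both edges. Origin at its middle on the bench surface (z = 0); x along its length, y across, z up. The two pipes lie nearly parallel to it, one on each side, 60 to 90 mm from its middle line; which pipe is on which side changes.
- thin_pipe: Thinner grey pipe offcut across the rule from the thick one, loose: 32 mm diameter, 160 mm long, plugged ends. Origin on its axis at mid-length (16 mm up); x along the pipe. To be left alone.
Not all that is in view belongs to the job. What is shaped like the thick_pipe but green, orange or turquoise is not meant.

How it is judged:
On the way:
1. the thick pipe has rolled through more than a quarter turn, down on the bench (angle between thick_pipe's own z axis and vertical above 1.6 rad and height (world z) of thick_pipe below 0.03 m), for 0.05 s.
At the end, for the whole second after the job is handed in: The thick pipe lies still on the bench over the rule: its middle within 15 mm of the rule's middle line and within the rule's length (at most 70 mm from its middle along it), parallel to it within about 11 degrees; the thin pipe is within 20 mm of where it was (y of thick_pipe in the frame of rule between -0.015 and 0.015 m and x of thick_pipe in the frame of rule between -0.07 and 0.07 m and angle between the x axis of thick_pipe and the x axis of rule, either way round below 0.2 rad and height (world z) of thick_pipe below 0.03 m and linear speed of thick_pipe below 0.01 m/s and distance of thin_pipe from where it was at the start of the episode below 0.02 m); the robot touches nothing.
It fails at once if the thick pipe is lifted more than 10 mm off the bench (height (world z) of thick_pipe above 0.035 m).
It fails at once if the thin pipe is moved by more than 20 mm (distance of thin_pipe from where it was at the start of the episode above 0.02 m).
It also fails if it takes over 51 s, if anything falls off the work surface, if the arm or the gripper's body presses on something with over 40 N, if the wrist force passes 120 N, or if a joint passes its speed limit or range.

## Robot

A 7-joint arm with a two-finger parallel gripper is mounted at the origin on the work surface. World frame = base frame: x ahead of the robot, y to its left, z up, the work surface at z = 0. Lengths are in m, angles in rad, forces in N, time in s.
With the tool pointing down it reaches from about 0.4 to 0.9 m from the base axis. Payload 5.5 kg.
Tool frame: the origin (TCP) lies midway between the tips of the shut fingers; the grasp point (between the pads) lies 19 mm behind it; z points along the fingers, y is the line along which they close (so a half turn about z gives the same grasp; the last joint's range is limited). The gripper opens to 92 mm and grips with 3 to 60 N. Pads are 19 mm wide; open, the fingers measure 130 mm over their backs; the gripper's body (75 mm by 190 mm) begins 47 mm behind the grasp point.
Start: joints at [-0.887, 0.501, -0.427, 1.55, 0.221, 1.138, -0.21], TCP at [0.265, 0.593, 0.227] pointing down, gripper open.
Joint ranges: [-2.88, 2.88], [-0.31, 2.03], [-1.54, 1.56], [0.2, 2.42], [-1.41, 4.55], [0.19, 2.02], [-2.57, 2.57]. Speed limits (rad/s): [2.57, 2.57, 3.14, 3.14, 3.14, 3.14, 3.14].

## Interface

Orientations are given as a rotation vector (axis times angle).
In Python, from plant import bot gives the robot as it stands.
- The arm moves only by the tool apply_moves, never from a script. Its argument "commands" is a list of rows, each a list of 2 entries, a list of its own where there are three numbers: the shift along the tool's x, y, z in mm, then the turn, a rotation vector about the tool's x, y, z in degrees. In form: [[[x, y, z], [rx, ry, rz]], ...]. A call has 1 to 8 rows; each row is the pose to reach, as a shift and turn from the pose commanded when the call began, along the tool's axes at that moment; what a row does not reach only later rows make up. A row lasts 1/8 s, in which the tool goes at most 62.5 mm and 10.7 degrees, less where a joint would pass 70% of its speed; a pose out of reach is approached as far as the arm can. A call with a gripper value outside its range is refused whole. "gripper" is the closure, from -1 (fully open) to 1 (shut), so that 0 is half open, set as the call begins (left out, the last holds). The fingers move at their own pace and stop on an object; "grip_force" is the grip in N (left out, the last holds). Time passes only in rows, so rows that repeat a pose let the fingers close. It gives the time, the measured TCP pose, the force, the opening and the grip force at its end, in the units of the state.
- bot.sense(): the state, without advancing time (a new reading comes with each control period).
- bot.read_camera(name): name is "scene" or "side" or "wrist"; returns a dict with "image" (400x640x3 uint8, red, green, blue), "mtx" (3x3 intrinsics, pixels), "k1" (the pictures are not rectified: a ray, as slopes to the right and down, at radius r is drawn at 1 + k1 r^2 times it, then the intrinsics apply), "origin" and "rotation" of the camera in the world. Camera axes: x right, y up, looking along -z (the intrinsics and any distortion apply to the point x, -y, -z); pixel columns grow to the right and rows downward; lengths in m; the calibration is good to about 2 mm. A picture is of the moment at which its call begins. There is no depth.
- bot.hand_in(): hands the job in; it is judged then, once.
The state is a dict: "t": time; "joint_positions": joint angles; "joint_velocities": joint speeds; "tau": joint torques, N m; "eef_pos": TCP position; "eef_rot": TCP orientation; "wrist_force": force on the tool from outside, world axes, zero at the start; "torque": the same for the moment, N m; "width": finger opening in m; "finger_force": force on a finger pad.
Only numpy, scipy, OpenCV 4.12 (cv2) and the standard library are available. Lean on these libraries where they do the work, as an engineer would, in place of code of your own. Each camera call takes 0.05 s, during which the arm holds its last target. There are 200 camera calls.

## Working session

There is one attempt and no reset: what is moved stays moved. The work goes in short steps, Python scripts to look and compute and a tool call to move; the robot and the scene stay as the last step left them, time stands still between calls to the robot, and variables do not carry over. Pictures are saved under pics/ and viewed, at most 10 in all, crops included, and the job is handed in when it is done.

Besides the shell and the picture viewer there is one more tool, called after "Emit:" as name(argument=value, ...) on one line, values as JSON. apply_moves: Moves the arm, as the interface text tells. Its arguments: {"type":"object","properties":{"commands":{"type":"array","items":{"type":"array"}},"gripper":{"type":"number"},"grip_force":{"type":"number"}},"required":["commands"]}

```bash
mkdir -p pics; cat > h.py <<'E'
import numpy as np, cv2
from plant import bot
def snap(n,f):
    c=bot.read_camera(n); cv2.imwrite('pics/'+f,c['image'][:,:,::-1]); np.savez('pics/'+f[:-4]+'.npz',**c); return c
def ray2plane(c,px,z):
    px=np.array(px,float).reshape(-1,2); K=c['mtx']; k=float(c['k1'])
    d=np.c_[(px[:,0]-K[0,2])/K[0,0],(px[:,1]-K[1,2])/K[1,1]]
    u=cv2.undistortPoints(px.reshape(-1,1,2),K,np.array([k,0,0,0.])).reshape(-1,2)
    D=np.c_[u[:,0],-u[:,1],-np.ones(len(u))]@np.array(c['rotation']).T
    o=np.array(c['origin']); return o+D*((z-o[2])/D[:,2])[:,None]
E
python3 - <<'E'
from h import *
for n in('scene','side'):
    c=snap(n,n+'0.png'); print(n,c['origin'],c['rotation'],c['k1'])
s=bot.sense(); print(s['t'],s['eef_pos'],s['eef_rot'],s['width'])
E
```

```text
scene [ 0.90383149 -0.04495441  0.58275695] [0.57417271 0.4387951  1.22009123] -0.06106480344263738
side [ 0.31943315 -0.56929304  0.73130352] [ 0.76689054 -0.10598884 -0.26079053] 0.053842183463394575
0.1 [0.26529821 0.59268992 0.22575718] [-6.56022119e-01 -3.07187120e+00  2.74560603e-03] 0.09179576374641578
```

View pics/scene0.png

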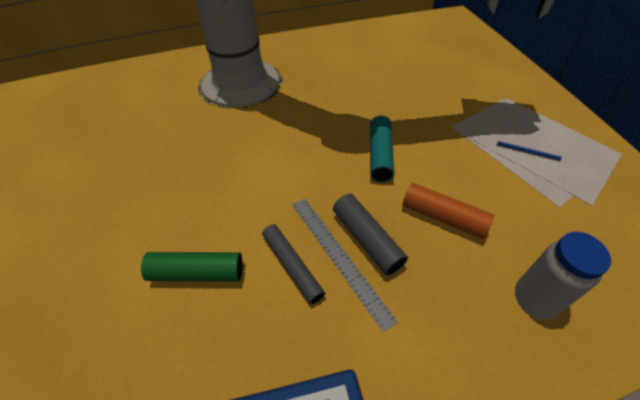

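View pics/side0.png

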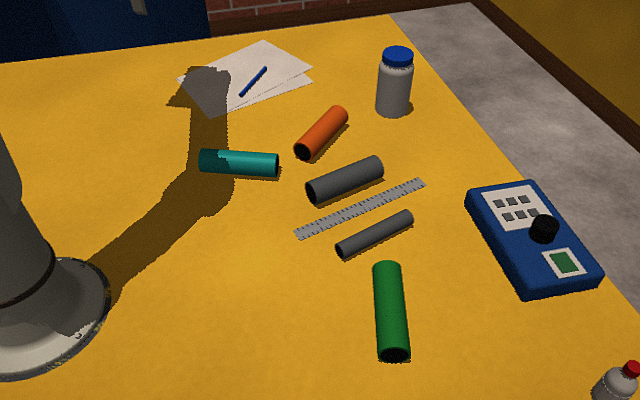

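The scene view shows the grey thick pipe at (370,235), the rule at (345,265) and the grey thin pipe at (293,265). The side view has them at (345,180), (360,208) and (375,235).
Pipe-like candidates in the scene view:
- Turquoise (382,148), orange (448,210) and green (193,267) are excluded by colour.
- Grey (293,265) is thinner.
- Grey (370,235) is the thicker grey one, so it is the one meant.

```bash
cat >> h.py <<'E'
from scipy.spatial.transform import Rotation as R
def ray2plane(c,px,z):
    px=np.array(px,float).reshape(-1,1,2)
    u=cv2.undistortPoints(px,c['mtx'],np.array([float(c['k1']),0,0,0.])).reshape(-1,2)
    r=np.array(c['rotation']); r=R.from_rotvec(r).as_matrix() if r.size==3 else r
    D=np.c_[u[:,0],-u[:,1],-np.ones(len(u))]@r.T
    o=np.array(c['origin']); return o+D*((z-o[2])/D[:,2])[:,None]
def blob(c,seed,z):
    im=cv2.GaussianBlur(c['image'],(3,3),0).astype(int)
    m=((im.max(2)-im.min(2))<35+0*im[:,:,0]).astype(np.uint8)&((im[:,:,0]-im[:,:,2])<25).astype(np.uint8)
    n,l=cv2.connectedComponents(m,connectivity=4)
    near=[(np.hypot(*(np.argwhere(l==i).mean(0)[::-1]-seed)),i) for i in range(1,n) if (l==i).sum()>150]
    i=min(near)[1]; p=np.argwhere(l==i)[:,::-1]
    w=ray2plane(c,p,z)[:,:2]
    (cx,cy),(a,b),_=cv2.minAreaRect(w.astype(np.float32)*1000)
    box=cv2.boxPoints(cv2.minAreaRect(w.astype(np.float32)*1000))
    e=max(box[1]-box[0],box[2]-box[1],key=np.linalg.norm)
    return np.array([cx,cy]),sorted([a,b]),np.degrees(np.arctan2(e[1],e[0]))%180,len(p)
E
python3 - <<'E'
from h import *
S={'scene':dict(thick=(370,235),rule=(345,265),thin=(293,265)),'side':dict(thick=(345,180),rule=(360,208),thin=(375,235))}
for n in S:
    c=dict(np.load(f'pics/{n}0.npz'))
    for k,z in(('thick',.025),('rule',0),('thin',.016)): print(n,k,*blob(c,S[n][k],z))
im=cv2.imread('pics/scene0.png')[180:340,230:430]; cv2.imwrite('pics/crop.png',cv2.resize(im,None,fx=3.5,fy=3.5))
E
```

```text
scene thick [571.98413086 141.59342957] [52.786888122558594, 180.5950469970703] 15.164423 2354
scene rule [593.60687256  81.34316254] [26.966676712036133, 297.18218994140625] 14.282348 2211
scene thin [585.5692749   -4.72840881] [30.265047073364258, 173.20571899414062] 16.82333 1500
side thick [582.01452637 144.8182373 ] [63.229061126708984, 186.97799682617188] 14.88329 1819
side rule [597.05609131  82.66590881] [26.956357955932617, 296.82073974609375] 14.167261 1428
side thin [592.57678223  -2.31185913] [34.81035614013672, 173.9171600341797] 16.79332 1312
```

View pics/crop.png

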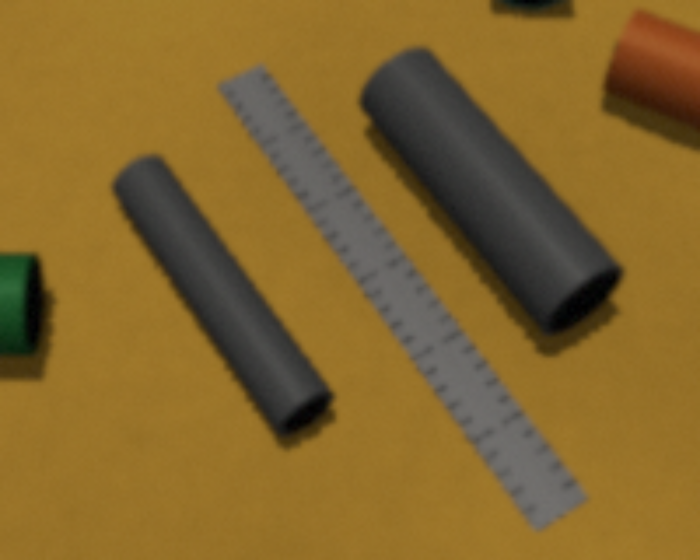

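The crop confirms it: the dark grey 50 mm pipe to the right of the rule is the thick one, and the thin grey one is on the left. The measured size agrees. The pipe has to roll about 63 mm toward rule −y.

```bash
cat >> h.py <<'E'
def rel(p,ang=None):
    s=bot.sense(); r=R.from_rotvec(s['eef_rot']); out=r.inv().apply((np.array(p)-np.array(s['eef_pos'])*1000))
    a=None
    if ang is not None:
        n=R.from_euler('z',ang+90,degrees=True).apply([0,0,0])
        t=np.radians(ang+90); y=np.array([np.cos(t),np.sin(t),0]); x=np.cross(y,[0,0,-1])
        a=np.degrees((r.inv()*R.from_matrix(np.c_[x,y,[0,0,-1]])).as_rotvec())
    print('rel',out.round(1),'turn',a,'pos',np.array(s['eef_pos']).round(4),'F',np.array(s['wrist_force']).round(2))
E
python3 -c "
from h import *
rel([574.5,152.7,80],14.3)"
```

```text
rel [-462.  -275.   146.2] turn [ -0.09798503  -0.03888157 -38.40974312] pos [0.2653 0.5927 0.2258] F [-0.49 -0.03  0.69]
```

Emit:
apply_moves(commands=[[[-46,-27,0],[0,0,-6]],[[-92,-55,0],[0,0,-12]],[[-138,-82,0],[0,0,-18]],[[-184,-110,0],[0,0,-24]],[[-230,-137,0],[0,0,-30]],[[-276,-165,0],[0,0,-36]],[[-322,-192,0],[0,0,-38.4]],[[-368,-220,20],[0,0,-38.4]]], gripper=1)

```text
t: 1.1
eef_pos: [0.5134, 0.2412, 0.2078]
eef_rot: [-0.391, 3.114, 0.002]
wrist_force: [0.8, 1.1, -0.2]
width: 0.0168
finger_force: 0.0
```

```bash
python3 -c "
from h import *
rel([574.5,152.7,80],14.3)"
```

```text
rel [ -36.9 -101.   127.8] turn [0.03473364 0.18735793 0.01935116] pos [0.5134 0.2412 0.2078] F [ 0.77  1.11 -0.18]
```

Emit:
apply_moves(commands=[[[0,0,0],[0,0,0]],[[0,0,0],[0,0,0]],[[0,0,0],[0,0,0]]])

```text
t: 1.48
eef_pos: [0.5107, 0.2441, 0.2071]
eef_rot: [-0.395, 3.116, 0.002]
wrist_force: [-0.0, -0.5, -0.7]
width: 0.0005
finger_force: 0.0
```

```bash
python3 -c "
from h import *
rel([574.5,152.7,80],14.3)"
```

```text
rel [ -39.  -104.6  127. ] turn [0.05354755 0.01646495 0.15532507] pos [0.5107 0.2441 0.2071] F [-0.05 -0.54 -0.66]
```

Emit:
apply_moves(commands=[[[-13,-35,30],[0,0,0]],[[-26,-70,65],[0,0,0]],[[-39,-105,100],[0,0,0]],[[-39,-105,127],[0,0,0]],[[-39,-105,127],[0,0,0]],[[-39,-105,127],[0,0,0]]])

```text
t: 2.22
eef_pos: [0.5754, 0.1523, 0.081]
eef_rot: [-0.395, 3.115, 0.002]
wrist_force: [0.0, -0.7, 0.3]
width: 0.0007
finger_force: 0.0
```

```bash
python3 -c "
from h import *
c=snap('scene','s1.png'); rel([574.5,152.7,52],14.3)"
```

```text
rel [ 1.2  0.9 29.4] turn [0.03750473 0.14346617 0.13110524] pos [0.5758 0.1521 0.0814] F [-0.15  0.17  0.2 ]
```

View pics/s1.png

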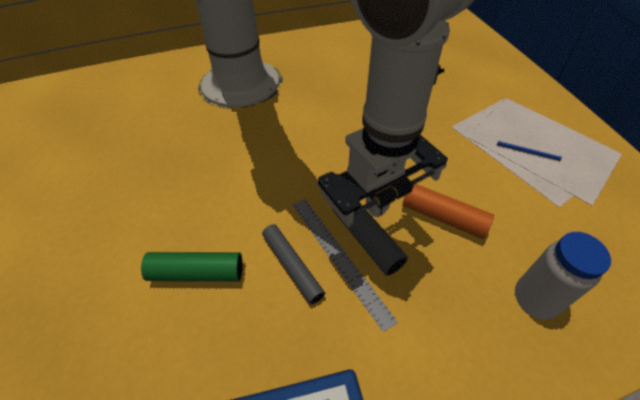

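The gripper is over the pipe at about (375,215), with the turquoise pipe hidden behind it. The thin pipe and the rule haven't moved. Next I descend to contact.

Emit:
apply_moves(commands=[[[0,0,12],[0,0,0]],[[0,0,22],[0,0,0]],[[0,0,27],[0,0,0]],[[0,0,29],[0,0,0]],[[0,0,30],[0,0,0]],[[0,0,31],[0,0,0]],[[0,0,31],[0,0,0]]])

```text
t: 3.15
eef_pos: [0.5749, 0.1505, 0.0497]
eef_rot: [0.391, -3.117, -0.0]
wrist_force: [-4.0, 0.3, 7.5]
width: 0.0002
finger_force: 3.8
```

Emit:
apply_moves(commands=[[[0,-5,0],[0,0,0]],[[0,-12,0],[0,0,0]],[[0,-20,0],[0,0,0]],[[0,-28,0],[0,0,0]],[[0,-35,0],[0,0,0]],[[0,-40,0],[0,0,0]],[[0,-42,0],[0,0,0]],[[0,-42,0],[0,0,0]]])

```text
t: 4.15
eef_pos: [0.5856, 0.1094, 0.0485]
eef_rot: [0.391, -3.117, -0.0]
wrist_force: [0.2, 0.7, 0.1]
width: 0.0004
finger_force: 0.1
```

Emit:
apply_moves(commands=[[[0,0,-5],[0,0,0]],[[0,0,-20],[0,0,0]],[[0,0,-50],[0,0,0]],[[0,60,-100],[0,0,0]],[[0,100,-120],[0,0,0]],[[0,100,-120],[0,0,0]],[[0,100,-120],[0,0,0]]])

```text
t: 5.03
eef_pos: [0.5611, 0.2063, 0.1696]
eef_rot: [-0.392, 3.116, -0.001]
wrist_force: [0.6, 0.1, 1.0]
width: 0.0006
finger_force: 0.0
```

```bash
python3 -c "
from h import *
for n,s in(('scene',(365,245)),('side',(345,190))):
    c=snap(n,n+'2.png'); print(blob(c,s,.025))
rel([575,150,50])"
```

```text
(array([576.12341309, 121.54873657]), [53.4210090637207, 182.478271484375], np.float32(14.9804945), 2475)
(array([587.56243896, 125.10335541]), [64.04293060302734, 189.40187072753906], np.float32(14.903385), 1920)
rel [ -0.3 -56.1 118.4] turn None pos [0.561  0.2044 0.1683] F [-0.96  0.13  0.03]
```

View pics/side2.png

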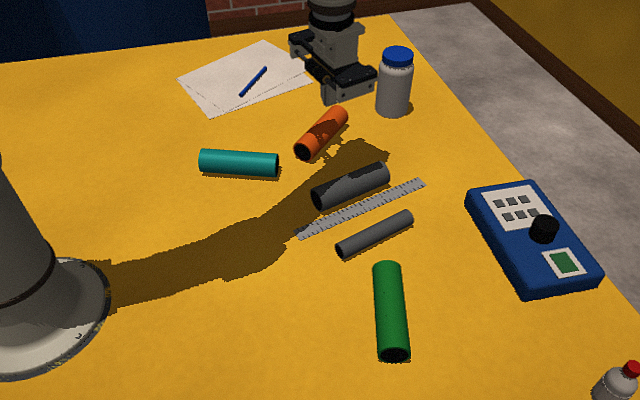

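The side view shows the thick pipe at (350,186), now about 20 mm nearer the rule and still parallel, with the thin pipe untouched at (375,235). Second stroke.

```bash
python3 -c "
from h import *
rel([578.5,136,50],14.3)"
```

```text
rel [ -0.3 -70.5 118.4] turn [-0.06370413 -0.05609282 -0.11685893] pos [0.561  0.2044 0.1683] F [-0.96  0.13  0.03]
```

Emit:
apply_moves(commands=[[[0,-35,20],[0,0,0]],[[0,-70,60],[0,0,0]],[[0,-70,95],[0,0,0]],[[0,-70,110],[0,0,0]],[[0,-70,116],[0,0,0]],[[0,-70,118],[0,0,0]],[[0,-70,119],[0,0,0]],[[0,-70,119],[0,0,0]]])

```text
t: 6.12
eef_pos: [0.5788, 0.1389, 0.0506]
eef_rot: [-0.391, 3.116, 0.0]
wrist_force: [0.7, -1.0, -0.9]
width: 0.0004
finger_force: 0.0
```

Emit:
apply_moves(commands=[[[0,-2,1],[0,0,0]],[[0,-2,1.5],[0,0,0]],[[0,-2,1.5],[0,0,0]]])

```text
t: 6.5
eef_pos: [0.5787, 0.1364, 0.0482]
eef_rot: [0.391, -3.117, -0.0]
wrist_force: [-0.2, -0.0, -0.2]
width: 0.0006
finger_force: 0.0
```

Not over the top yet, so I raise, shift 6 mm inward and lower again.

Emit:
apply_moves(commands=[[[0,0,-5],[0,0,0]],[[0,0,-6],[0,0,0]],[[0,-6,-6],[0,0,0]],[[0,-6,-3],[0,0,0]],[[0,-6,-1],[0,0,0]],[[0,-6,-1],[0,0,0]]])

```text
t: 7.25
eef_pos: [0.58, 0.1312, 0.0495]
eef_rot: [0.391, -3.117, -0.001]
wrist_force: [-0.9, -0.3, 4.9]
width: 0.0008
finger_force: 2.4
```

Emit:
apply_moves(commands=[[[0,-5,0.5],[0,0,0]],[[0,-10,0.5],[0,0,0]],[[0,-16,0.5],[0,0,0]],[[0,-22,0.5],[0,0,0]],[[0,-28,0.5],[0,0,0]],[[0,-32,0.5],[0,0,0]],[[0,-32,0.5],[0,0,0]]])

```text
t: 8.12
eef_pos: [0.5888, 0.0989, 0.0496]
eef_rot: [-0.389, 3.116, -0.001]
wrist_force: [-1.4, -1.3, 8.2]
width: 0.0005
finger_force: 4.2
```

Emit:
apply_moves(commands=[[[0,0,-4],[0,0,0]],[[0,0,-8],[0,0,0]],[[0,15,-8],[0,0,0]],[[0,31,-8],[0,0,0]],[[0,31,-8],[0,0,0]]])

```text
t: 8.75
eef_pos: [0.5794, 0.1331, 0.0566]
eef_rot: [0.398, -3.116, -0.003]
wrist_force: [-0.3, -0.3, -0.2]
width: 0.0004
finger_force: 0.0
```

```bash
python3 -c "
from h import *
c=snap('side','side3.png'); print(blob(c,(350,195),.025)); rel([575,150,50])"
```

```text
(array([589.13146973,  -9.41726685]), [34.312984466552734, 171.72897338867188], np.float32(16.793324), 1310)
rel [ 0.  19.1  6.6] turn None pos [0.5798 0.1315 0.0566] F [1.32 0.34 0.24]
```

View pics/side3.png

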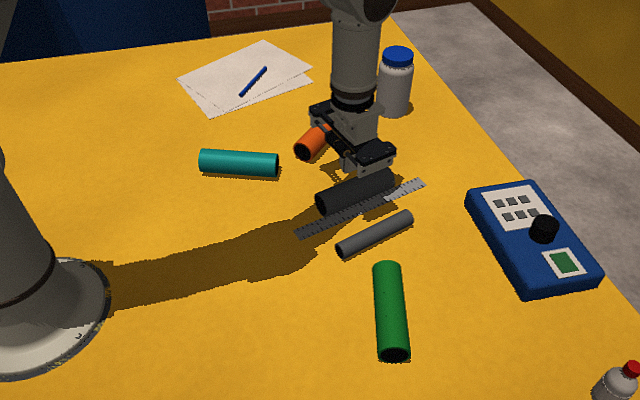

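The side view shows the pipe at about (355,193), now at the rule's far edge, with the thin pipe unmoved at (375,235). Rolling about 16 mm puts it near (586,108). Next stroke: move in 16 mm and lower.

Emit:
apply_moves(commands=[[[0,-8,0],[0,0,0]],[[0,-16,0],[0,0,0]],[[0,-16,0],[0,0,0]],[[0,-16,4],[0,0,0]],[[0,-16,7],[0,0,0]],[[0,-16,7.5],[0,0,0]],[[0,-16,7.5],[0,0,0]]])

```text
t: 9.68
eef_pos: [0.5841, 0.115, 0.0496]
eef_rot: [0.392, -3.117, -0.0]
wrist_force: [-1.4, -0.0, 4.8]
width: 0.0007
finger_force: 2.7
```

Emit:
apply_moves(commands=[[[0,-5,0.5],[0,0,0]],[[0,-10,0.5],[0,0,0]],[[0,-16,0.5],[0,0,0]],[[0,-22,0.5],[0,0,0]],[[0,-28,0.5],[0,0,0]],[[0,-32,0.5],[0,0,0]],[[0,-32,0.5],[0,0,0]]])

```text
t: 10.55
eef_pos: [0.5929, 0.0827, 0.0496]
eef_rot: [-0.39, 3.116, -0.001]
wrist_force: [-0.1, -1.3, 7.4]
width: 0.0006
finger_force: 3.7
```

Emit:
apply_moves(commands=[[[0,0,-4],[0,0,0]],[[0,0,-30],[0,0,0]],[[0,30,-80],[0,0,0]],[[0,80,-110],[0,0,0]],[[0,130,-120],[0,0,0]],[[0,130,-120],[0,0,0]],[[0,130,-120],[0,0,0]]])

```text
t: 11.42
eef_pos: [0.5599, 0.2089, 0.1683]
eef_rot: [0.392, -3.116, 0.001]
wrist_force: [0.4, 0.1, -0.1]
width: 0.0005
finger_force: 0.0
```

```bash
python3 -c "
from h import *
n=np.array([-.245,.969])
for k,s,t in(('scene',(350,260),(293,265)),('side',(360,202),(375,235))):
    c=snap(k,k+'4.png'); b=blob(c,s,.025); print(b,(b[0]-[595,82])@n,'thin',blob(c,t,.016))
rel([575,150,50])"
```

```text
(array([602.05493164,  92.16691589]), [59.25313186645508, 285.76556396484375], np.float32(14.233441), 3782) 8.123283248901368 thin (array([585.796875  ,  -4.52927017]), [30.052064895629883, 171.8975830078125], np.float32(16.691298), 1478)
(array([581.02935791,  83.58370972]), [74.44732666015625, 287.76885986328125], np.float32(14.634673), 2970) 4.95742202758789 thin (array([592.57635498,  -2.3104248 ]), [34.80738830566406, 173.9171600341797], np.float32(16.79332), 1311)
rel [ -0.4 -59.  118. ] turn None pos [0.5603 0.2073 0.1679] F [ 0.16 -0.31 -0.13]
```

View pics/side4.png

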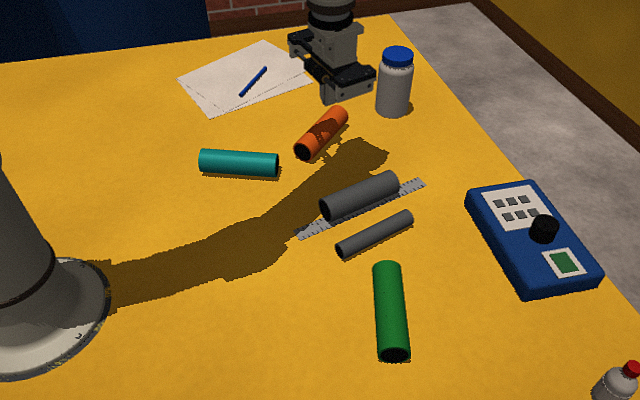

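The side view shows the pipe at (360,196), lying on the rule's far half, about 11 mm short of the middle line. The thin pipe is unchanged. One more stroke of about 22 mm.

```bash
python3 -c "
from h import *
rel([588.5,99.5,50],14.3)"
```

```text
rel [  -1.1 -111.3  118. ] turn [-0.06086267 -0.07958638 -0.12604993] pos [0.5603 0.2073 0.1679] F [ 0.16 -0.31 -0.13]
```

Emit:
apply_moves(commands=[[[0,-50,20],[0,0,0]],[[0,-100,60],[0,0,0]],[[0,-111,95],[0,0,0]],[[0,-111,110],[0,0,0]],[[0,-111,112],[0,0,0]],[[0,-111,116],[0,0,0]],[[0,-111,118],[0,0,0]],[[0,-111,118.5],[0,0,0]]])

```text
t: 12.52
eef_pos: [0.588, 0.1022, 0.0509]
eef_rot: [-0.392, 3.116, 0.0]
wrist_force: [-0.1, -0.0, -0.5]
width: 0.0
finger_force: 0.0
```

Emit:
apply_moves(commands=[[[0,0,0.5],[0,0,0]],[[0,0,0.5],[0,0,0]]])

```text
t: 12.78
eef_pos: [0.5877, 0.1017, 0.0499]
eef_rot: [-0.391, 3.117, -0.0]
wrist_force: [0.2, -0.0, 0.3]
width: 0.0006
finger_force: 0.0
```

Emit:
apply_moves(commands=[[[0,-3,0],[0,0,0]],[[0,-3,0.5],[0,0,0]],[[0,-3,0.9],[0,0,0]],[[0,-3,0.9],[0,0,0]]])

```text
t: 13.28
eef_pos: [0.5884, 0.0989, 0.0495]
eef_rot: [-0.391, 3.117, 0.0]
wrist_force: [-2.4, 0.3, 5.6]
width: 0.0006
finger_force: 3.2
```

Emit:
apply_moves(commands=[[[0,-5,0.3],[0,0,0]],[[0,-10,0.3],[0,0,0]],[[0,-15,0.3],[0,0,0]],[[0,-19,0.3],[0,0,0]],[[0,-22,0.3],[0,0,0]],[[0,-22,0.3],[0,0,0]],[[0,-22,0.3],[0,0,0]]])

```text
t: 14.15
eef_pos: [0.5945, 0.077, 0.0502]
eef_rot: [-0.39, 3.116, -0.001]
wrist_force: [-3.3, -1.7, 11.7]
width: 0.0003
finger_force: 6.1
```

Emit:
apply_moves(commands=[[[0,0,-4],[0,0,0]],[[0,0,-30],[0,0,0]],[[0,30,-80],[0,0,0]],[[0,80,-110],[0,0,0]],[[0,130,-120],[0,0,0]],[[0,130,-120],[0,0,0]],[[0,130,-120],[0,0,0]]])

```text
t: 15.02
eef_pos: [0.5615, 0.2028, 0.1681]
eef_rot: [0.391, -3.117, 0.001]
wrist_force: [0.9, -0.5, -1.0]
width: 0.0003
finger_force: 0.0
```

```bash
python3 -c "
from h import *
c=snap('scene','scene5.png');d=snap('side','side5.png')
I=[cv2.resize(a['image'][y:y+130,x:x+160,::-1],None,fx=2.5,fy=4 if 0 else 2.5) for a,y,x in((c,200,270),(d,150,280))]
cv2.imwrite('pics/f5.png',np.hstack(I))"
```

```text
(no output)
```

View pics/f5.png

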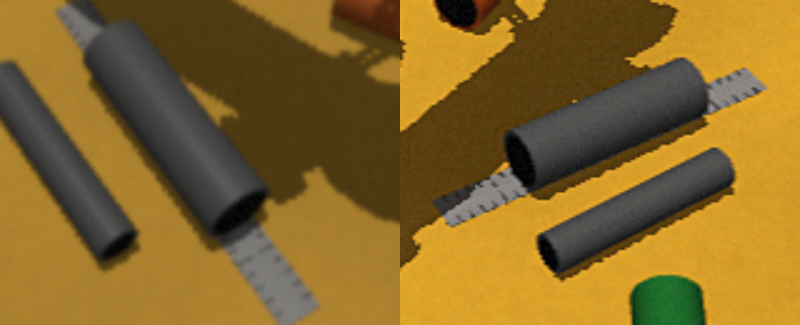

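Both crops show the pipe lying over the rule, with rule showing beyond each end. The plug centres are near scene (366,285) and side (328,213). I'll check the offset from these.

```bash
python3 -c "
from h import *
a=np.radians(14.2);M=np.array([[np.cos(a),np.sin(a)],[-np.sin(a),np.cos(a)]])
e=[]
for f,p,t in(('scene5',(366,285),(293,265)),('side5',(327.6,213.2),(375,235))):
    c=dict(np.load('pics/'+f+'.npz')); q=ray2plane(c,[p],.025)[0,:2]*1000; e.append(q); print(q,M@(q-[595,82]),'thin',blob(c,t,.016)[0])
d=e[0]-e[1];print(np.linalg.norm(d),np.degrees(np.arctan2(d[1],d[0])),'mid',M@((e[0]+e[1])/2-[595,82]))"
```

```text
[669.93243185 101.31047344] [77.37989937  0.33896971] thin [585.80395508  -4.55412292]
[518.52172583  62.00295608] [-79.04692983  -0.62535573] thin [592.57635498  -2.3104248 ]
156.4298015615122 14.55320717017454 mid [-0.83351523 -0.14319301]
```

The pipe's middle is 0.1 mm off the rule's middle line and 0.8 mm along it, parallel within 0.4°. The end-to-end length measures 156 mm against the known 160. The arm is clear, so I'm handing in.

```bash
python3 -c "
from plant import bot
print(bot.hand_in())"
```

```text
the job is handed in; nothing more can be done
None
```

I rolled the thick pipe onto the rule in four strokes and handed the job in: by my last camera measurement it lies about 0.1 mm off the rule's middle line and parallel within 0.4°, with the thin pipe unmoved; the hand-in gave no verdict.

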